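# Hold the amber reference cell in the light gauge

## Task

Check the bench light gauge with the amber reference cell: lift the red dust cover off the gauge's well and lay it flat, the right way round, in the empty compartment of the grey tray that fits it. Then take the amber cell out of the black rack by its two frosted sides only, never touching its clear windows, and lower it into the well with the windows facing the lamp tube and the detector tube. Press it fully down on the sprung seat so that the beam crosses the window, and finish while still holding it down there by the frosted sides (the seat lifts it if you let go); leave the other cells and the things beside the work alone.

Things in the scene. Friction and masses are not known exactly. Their poses are not given: they have to be found in the camera images.
- gauge: fixed light gauge; origin on the worktop under the well, y = beam. Base plate 74x184x8 mm; black block 36 (x) x 60 (y) mm, top at z 42 mm; ribbed lamp tube at +y, dark detector tube at -y, 30 to 85 mm from the well, 25 mm thick over the rings (top z 47.5 mm). Well: hole 15 (x) x 25 (y) mm with 2.5 mm lead-in bevel and an 8 mm notch at each y end for the beam
- well_mouth (a point): centre of the well's opening, in the plane of the block's top; axes as the gauge
- beam (a point): middle of the well on the beam's axis, 7 mm below the block's top; axes as the gauge
- seat (a joint): sprung seat that is the floor of the well: 0 = up (its top 14 mm below the block's top), 0.008 m = fully down at its stop (22 mm below the block's top). Spring: 2 N to start, 6 N fully down; it returns when let go
- seat_top (a point): centre of the seat's top face
- cover: red dust cover lying over the well at the start, axes as the gauge: plate 43 (x) x 58 (y) x 3 mm, 6 mm lips along its two long sides straddle the block with 1.5 mm play. Origin: centre of its underside (lips' lower edge); plate top 9 mm above it; finger rib 9 mm thick (x), 26 mm long (y), from 9 to 28 mm above it. 30 g
- tray: grey printed tray, fixed, 86 (x) x 121 (y) mm, walls 12 mm high over the worktop and 3 mm thick; origin on the worktop under its centre. The largest compartment is empty and fits the cover; a narrow trough holds a brush and a small compartment holds bearings
- cover_bay (a point): centre of the floor of the empty compartment, 3 mm over the worktop; it is 53 mm along x and 70 mm along y (axes as the tray), walls 9 mm above its floor. The cover lies in it with its x and y along these axes (either way round)
- rack: black rack block, fixed, 34 (x) x 132 (y) x 22 mm, origin on the worktop under its centre; three pockets 14.5 x 24.5 mm, 18 mm deep, in a row along y, 42 mm apart; each holds a cell with the same axes as the rack
- cell_amber: sealed amber glass cell, orange stopper, 12.5 (x) x 22.5 (y) x 45 mm plus 8.5 mm wide stopper up to 52 mm, upright in the rack, about 30 g. Origin: centre of its underside, z up. Frosted sides: the 22.5x45 mm faces at x = -6.25, +6.25 mm; clear windows: faces at y = -11.25, +11.25 mm. Fully down in the well, its upper 23 mm (without stopper) stand above the block
- window (a point): middle of the amber cell, 15 mm above its underside, where the beam has to cross it
- cell_amber_frosted_a: the frosted side plate of the amber cell at -x (origin and axes as the cell)
- cell_amber_frosted_b: the frosted side plate of the amber cell at +x (origin and axes as the cell)
- cell_amber_window_a: the clear window of the amber cell at -y (origin and axes as the cell); not to be touched by the fingers
- cell_amber_window_b: the clear window of the amber cell at +y (origin and axes as the cell); not to be touched by the fingers
- cell_green: green cell with green stopper, same size, in the rack; leave alone
- cell_blue: blue cell with blue stopper, same size, in the rack; leave alone
- multimeter: yellow and black multimeter 145 x 72 x 44 mm, loose, behind the gauge; leave alone
- screw_jar: clear jar with blue lid, 55 mm wide and 62 mm high, loose; leave alone
- caliper: digital caliper 67 x 220 x 13 mm, loose on the worktop; leave alone
- machine_a: fixed black desktop printer to the right of the work (y from -0.08 to 0.12, x from 0.33 to 0.57), its top 0.24 m above the worktop; keep the arm clear of it
Mind the look-alikes: they are no part of the job. There is more than one size of the cover; the one meant has the size given above.

How it is judged:
On the way, in this order (a step that is already met when the one before it is completed fails the run):
1. the cover lies flat in its compartment and is let go (x of cover in the frame of cover_bay between -0.009 and 0.009 m and y of cover in the frame of cover_bay between -0.01 and 0.01 m and z of cover in the frame of cover_bay between -0.003 and 0.003 m and angle between cover's own z axis and vertical below 0.07 rad and angle between the x axis of cover and the x axis of tray, either way round below 0.3 rad and contact force between the fingers and cover below 0.1 N and linear speed of cover below 0.02 m/s), for 0.3 s.
2. the amber cell is lifted clear of the rack by its frosted sides (z of cell_amber in the frame of rack above 0.024 m and contact force between the fingers and cell_amber_frosted_a above 2 N and contact force between the fingers and cell_amber_frosted_b above 2 N and contact force between the fingers and cell_amber_window_a below 0.5 N and contact force between the fingers and cell_amber_window_b below 0.5 N), for 0.2 s.
At the end, for the whole second after the job is handed in: Cover let go, flat in its bay (4 deg). Amber cell upright in the well, windows to the tubes (7 deg), window within 3.5 mm of the beam, seat down 6.5 mm or more, fingers on both frosted sides (2 N or more), none on a window. Other cells within 12 mm, multimeter, jar, caliper within 20 mm of start (x of cover in the frame of cover_bay between -0.009 and 0.009 m and y of cover in the frame of cover_bay between -0.01 and 0.01 m and z of cover in the frame of cover_bay between -0.003 and 0.003 m and angle between cover's own z axis and vertical below 0.07 rad and angle between the x axis of cover and the x axis of tray, either way round below 0.3 rad and contact force between the fingers and cover below 0.1 N and contact force between the fingers and cell_amber_frosted_a above 2 N and contact force between the fingers and cell_amber_frosted_b above 2 N and contact force between the fingers and cell_amber_window_a below 0.5 N and contact force between the fingers and cell_amber_window_b below 0.5 N and value of joint seat above 0.0065 m and contact force between cell_amber and seat above 1.5 N and distance between window and beam below 0.0035 m and angle between the y axis of cell_amber and the y axis of gauge, either way round below 0.12 rad and angle between cell_amber's own z axis and vertical below 0.1 rad and linear speed of cell_amber below 0.02 m/s and distance of each of cell_green, cell_blue from where it was at the start of the episode below 0.012 m and distance of each of multimeter, screw_jar, caliper from where it was at the start of the episode below 0.02 m); the arm keeps its last pose, push and grip.
It fails at once if a finger touches a clear window of the amber cell (contact force between the fingers and cell_amber_window_a above 0.5 N or contact force between the fingers and cell_amber_window_b above 0.5 N).
It fails at once if the amber cell is tipped over (angle between cell_amber's own z axis and vertical above 0.6 rad).
It fails at once if another cell is disturbed (distance of any of cell_green, cell_blue from where it was at the start of the episode above 0.012 m).
It fails at once if the multimeter, the jar or the caliper is pushed away (distance of any of multimeter, screw_jar, caliper from where it was at the start of the episode above 0.02 m).
It also fails if it takes over 64 s, if anything falls off the work surface, if the arm or the gripper's body presses on something with over 40 N, if the wrist force passes 120 N, or if a joint passes its speed limit or range.

## Robot

A 6-joint arm with a two-finger parallel gripper is mounted at the origin on a cart in front of the work surface, level with it; the furniture and walls round the work are solid. World frame = base frame: x ahead of the robot, y to its left, z up, the work surface at z = 0. Lengths are in m, angles in rad, forces in N, time in s.
With the tool pointing down it reaches from about 0.275 to 0.775 m from the base axis. Payload 14.6 kg.
Tool frame: the origin (TCP) lies between the finger pads; the fingertips stand 25 mm ahead of it and the grasp point (between the pads) lies 6 mm ahead of it (arm.tips_ahead is the distance from the TCP to the fingertips, in m); z points along the fingers, y is the line along which they close (so a half turn about z gives the same grasp; the last joint's range is limited). The gripper opens to 85 mm and grips with 20 to 120 N. Pads are 22 mm wide; open, the fingers measure 114 mm over their backs; the gripper's body (76 mm by 85 mm) begins 54 mm behind the grasp point. The pads swing forward as they close: fully open they stand 13 mm farther back than shut.
Start: joints at [-1.375, 0.263, -0.048, 1.259, 0, 1.415], TCP at [0.18, -0.493, 0.256] pointing down, gripper open.
Joint ranges: [-2.65, 2.65], [-0.89, 1.7], [-1.18, 1.37], [-2.13, 2.11], [-1.35, 1.29], [-3.14, 3.14]. Speed limits (rad/s): [1.89, 1.89, 2.57, 2.79, 3.14, 3.14].

## Interface

Orientations are given as a rotation vector (axis times angle).
In Python, from cell import arm, viewer, ticket, nets gives the robot as it stands. The module is installed in compiled form; this text tells all that it offers.
- The arm moves only by the shell command python3 -m handwheel 'ROWS' [FORCE]. ROWS is text: rows parted by semicolons, each of 7 numbers parted by spaces: the shift along the tool's x, y, z in m, then the turn, a rotation vector about the tool's x, y, z in rad, then the closure, from 0 (fully open) to 1 (shut). A call has 1 to 10 rows; each row is the pose to reach, as a shift and turn from the pose commanded when the call began, along the tool's axes at that moment; what a row does not reach only later rows make up. A row lasts 1/12 s, in which the tool goes at most 41.7 mm and 7.16 degrees, less where a joint would pass 70% of its speed; a pose out of reach is approached as far as the arm can. A call with a gripper value outside its range is refused whole. The fingers move at their own pace and stop on an object; FORCE is the grip in N (left out, the last holds). Time passes only in rows, so rows that repeat a pose let the fingers close. It gives the time, the measured TCP pose, the force, the opening and the grip force at its end, in the units of the state.
- arm.observe(): the state, without advancing time (a new reading comes with each control period).
- viewer.camera(name): name is "side" or "top"; returns the picture (384x512x3 uint8, red, green, blue); there is no depth.
- viewer.camera_info(name): a dict with "fx", "fy", "cx", "cy" (pixels), "k1" (the pictures are not rectified: a ray, as slopes to the right and down, at radius r is drawn at 1 + k1 r^2 times it, then the intrinsics apply), "rvec" (rotation vector, rad) and "tvec" (3), from world to camera coordinates, as OpenCV has them. Camera axes: x right, y down, z forward; pixel columns grow to the right and rows downward; lengths in m; the calibration is good to about 2 mm. A picture is of the moment at which its call begins. camera_info takes no time and is no camera call.
- ticket.close_job(): hands the job in; it is judged then, once.
Trained networks look in the newest picture that a camera, given by its name, has taken for a name from the list of things; names that differ only in an ending like _2 or _b are one class to them, and where a whole thing is asked for, a point or a joint stands for the part that bears it (a point fixed in the world has none). Each returns a list of dicts, best first, with "score" (0 to 1); they miss things now and then, are a little off and sometimes report something else, mostly with a low value. They report only what shows in the picture. A call takes as long as a camera call. They do not tell look-alikes from the thing itself.
- nets.search_frame(camera, thing): "position" ([row, column] in pixels, amid what is visible of it).
- nets.silhouettes(camera, thing): "pixels" (384x512 bool, what is visible of it) and "position" ([row, column] in pixels, amid what is visible of it).
- nets.spot_point(camera, thing): "position" ([row, column] in pixels: a listed point, or the origin of a listed thing).
The state is a dict: "clock": time; "joint_positions": joint angles; "joint_vel": joint speeds; "joint_torque": joint torques, N m; "ee_pos": TCP position; "tcp_rot": TCP orientation; "force": force on the tool from outside, world axes, zero at the start; "moment": the same for the moment, N m; "width": finger opening in m; "grip_force": force on a finger pad.
Only numpy, scipy, OpenCV 4.12 (cv2) and the standard library are available. Lean on these libraries where they do the work, as an engineer would, in place of code of your own. Each camera call takes 0.05 s, during which the arm holds its last target. There are 200 camera calls.

## Working session

There is one attempt and no reset: what is moved stays moved. The work goes in short steps, Python scripts to look and compute and a shell command to move; the robot and the scene stay as the last step left them, time stands still between calls to the robot, and variables do not carry over. Pictures are saved under pics/ and viewed, at most 10 in all, crops included, and the job is handed in when it is done.

```bash
mkdir -p pics; cat > h.py <<'E'
import numpy as np, cv2
from cell import arm, viewer, ticket, nets
from scipy.spatial.transform import Rotation as R
def cam(c):
    i=viewer.camera_info(c); return i,R.from_rotvec(i["rvec"]).as_matrix(),np.array(i["tvec"])
def pix2w(c,rc,z):
    i,Rm,t=cam(c); xd,yd=(rc[1]-i["cx"])/i["fx"],(rc[0]-i["cy"])/i["fy"]
    x,y=xd,yd
    for _ in range(30):
        f=1+i["k1"]*(x*x+y*y); x,y=xd/f,yd/f
    d=Rm.T@np.array([x,y,1]); o=-Rm.T@t
    return o+d*(z-o[2])/d[2]
def w2pix(c,p):
    i,Rm,t=cam(c); q=Rm@np.asarray(p)+t; x,y=q[:2]/q[2]; f=1+i["k1"]*(x*x+y*y)
    return np.array([i["cy"]+i["fy"]*y*f,i["cx"]+i["fx"]*x*f])
def shot(c,name=None):
    im=viewer.camera(c)
    if name: cv2.imwrite(f"pics/{name}.png",im[:,:,::-1])
    return im
E
python3 - <<'E'
from h import *
a=shot("top");b=shot("side")
cv2.imwrite("pics/t0.png",cv2.resize(a,(800,600))[:,:,::-1]);cv2.imwrite("pics/s0.png",cv2.resize(b,(800,600))[:,:,::-1])
s=arm.observe();print(s["ee_pos"],s["tcp_rot"],s["width"],arm.tips_ahead)
for c in("top","side"):
    i,Rm,t=cam(c);print(c,-Rm.T@t,i["fx"])
    for n in["cover","well_mouth","tray","cover_bay","rack","cell_amber","cell_green","cell_blue","gauge"]:
        print(c,n,[(np.round(d["position"],1),round(d["score"],2)) for d in nets.spot_point(c,n)[:3]])
E
```

```text
[ 0.18036448 -0.49280126  0.2558745 ] [-3.09244881e+00 -5.48047544e-01 -3.10874953e-05] 0.08500408856857047 0.025
top [0.34736419 0.26665965 1.0307029 ] 354.11332320192327
top cover [(array([172.5, 266.7]), 0.58), (array([159.2, 338.2]), 0.48)]
top well_mouth [(array([173.2, 264.8]), 0.89), (array([228.6, 279.6]), 0.62)]
top tray [(array([231.9, 288.4]), 0.71)]
top cover_bay [(array([226.8, 279.5]), 0.87), (array([227.8, 287.8]), 0.47)]
top rack [(array([222.3, 220.6]), 0.95)]
top cell_amber [(array([234.5, 226. ]), 0.41)]
top cell_green [(array([206.8, 206.6]), 0.4), (array([221.1, 216.9]), 0.4)]
top cell_blue [(array([221.3, 218.5]), 0.39)]
top gauge [(array([174.6, 260.9]), 0.83)]
side [-0.13756791  0.5596311   0.54447312] 379.53067761683025
side cover [(array([183.7, 244.3]), 0.55), (array([169.5, 309.6]), 0.39)]
side well_mouth [(array([182.6, 241.5]), 0.57)]
side tray [(array([228.2, 296.1]), 0.76)]
side cover_bay [(array([230.4, 292.4]), 0.72)]
side rack [(array([245.6, 210.2]), 0.56), (array([186.9, 246.2]), 0.37)]
side cell_amber [(array([250.4, 223.1]), 0.73), (array([184.5, 247. ]), 0.48)]
side cell_green [(array([243.7, 207.2]), 0.68), (array([238.8, 187. ]), 0.46)]
side cell_blue [(array([247.6, 212.4]), 0.72)]
side gauge [(array([198.8, 243.5]), 0.7)]
```

```bash
python3 - <<'E'
import cv2,numpy as np
a=cv2.imread("pics/t0.png");a=cv2.resize(a,(512,384))
from h import *
a=viewer.camera("top")[:,:,::-1];b=viewer.camera("side")[:,:,::-1]
A=cv2.resize(a[140:260,180:380],(800,480),interpolation=cv2.INTER_CUBIC)
B=cv2.resize(b[140:290,160:360],(800,600),interpolation=cv2.INTER_CUBIC)
cv2.imwrite("pics/tc.png",A);cv2.imwrite("pics/sc.png",B)
E
```

```text
(no output)
```

View pics/t0.png

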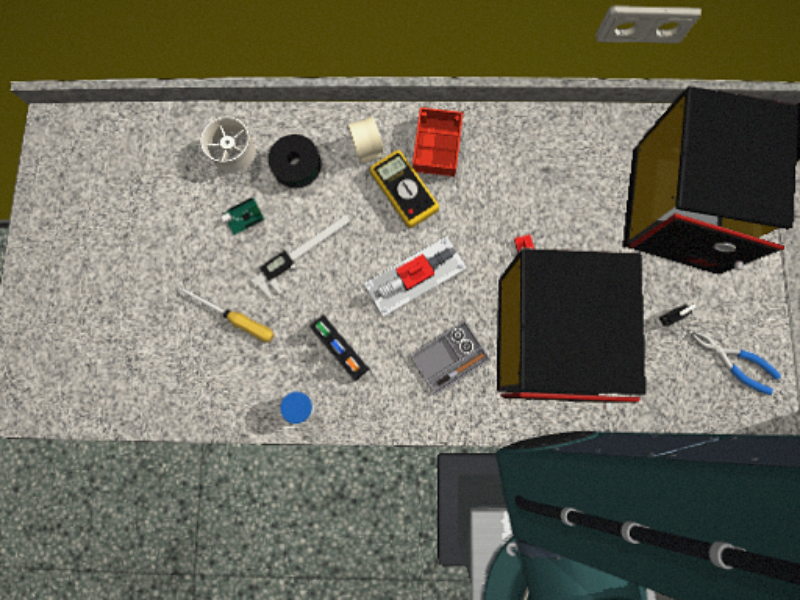

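View pics/tc.png

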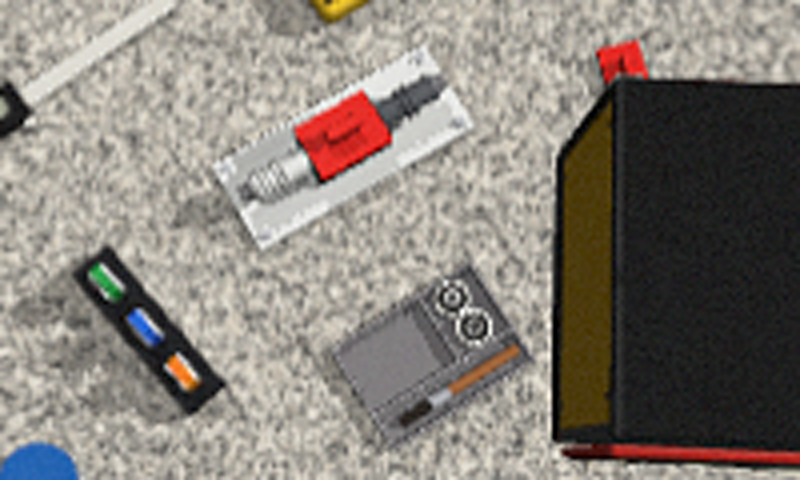

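View pics/sc.png

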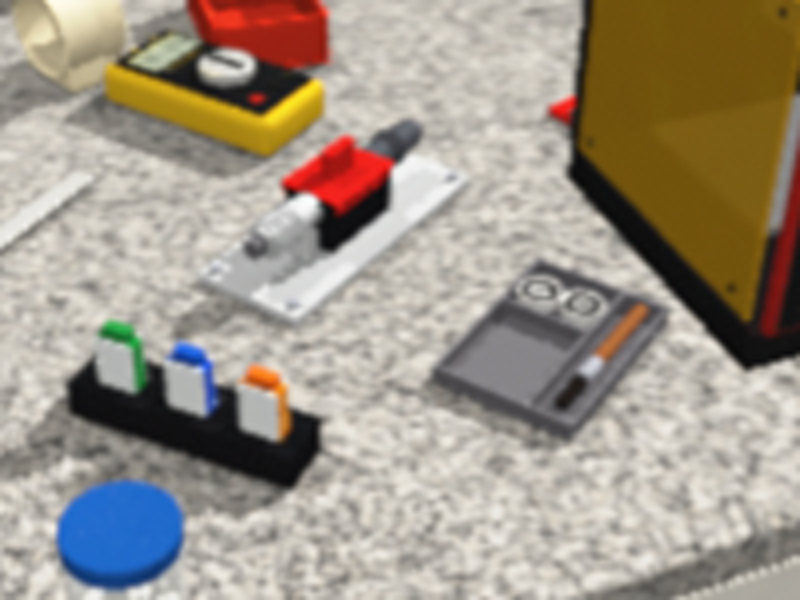

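The pictures show:
- **Gauge:** the red cover sits on the gauge block at about row 174, col 266. The ribbed lamp tube is at the lower left.
- **Rack:** at (222,220). The amber cell has the orange stopper and is the one nearest the robot, at about (232,226). The white frosted faces look across the rack's width.
- **Tray:** the empty bay is at about (227,280).

Cover candidates are (173,266) and the smaller red piece half behind the printer at (159,338). The one on the gauge is the right one: it straddles the block and is about the given size.

Next I'll fit the poses.

```bash
cat > fit.py <<'E'
from h import *
from scipy.optimize import minimize
S=8
def box(x0,x1,y0,y1,z0,z1): return np.array([[x,y,z] for x in(x0,x1) for y in(y0,y1) for z in(z0,z1)])
def bx(x,y,z0,z1,cx=0,cy=0): return box(cx-x/2,cx+x/2,cy-y/2,cy+y/2,z0,z1)
def render(c,boxes,p,roi):
    r0,c0,h,w=roi; m=np.zeros((h*4,w*4),np.uint8); M=R.from_euler("z",p[2]).as_matrix()
    for b,v in boxes:
        P=np.array([w2pix(c,M@q+[p[0],p[1],0]) for q in b])
        P=cv2.convexHull(((P[:,::-1]+.5-[c0,r0])*4*16).astype(np.int32))
        cv2.fillConvexPoly(m,P,255*v,cv2.LINE_AA,4)
    return cv2.resize(m,(w,h),interpolation=cv2.INTER_AREA)/255.
def fit(masks,boxes,p0):
    rois={}
    for c,m in masks.items():
        r,k=np.nonzero(m); rois[c]=(max(r.min()-12,0),max(k.min()-12,0),r.max()-r.min()+25,k.max()-k.min()+25)
    def cost(p):
        e=0
        for c,m in masks.items():
            ro=rois[c]; q=render(c,boxes,p,ro); g=m[ro[0]:ro[0]+ro[2],ro[1]:ro[1]+ro[3]][:q.shape[0],:q.shape[1]]
            e+=((q[:g.shape[0],:g.shape[1]]-g)**2).sum()/m.sum()
        return e
    p0=np.array(p0); best=None
    for d in(.008,.003):
        sx=[p0]+[p0+v for v in np.diag([d,d,d*12])]
        o=minimize(cost,p0,method="Nelder-Mead",options=dict(initial_simplex=sx,xatol=1e-5,fatol=1e-6)); p0=o.x
    return o.x,o.fun
E
cat > run.py <<'E'
from fit import *
shot("top");shot("side")
def mask(c,n,near):
    l=nets.silhouettes(c,n); l=[d for d in l if np.hypot(*(np.array(d["position"])-near))<25]
    print(c,n,[(np.round(d["position"]),round(d["score"],2),d["pixels"].sum()) for d in l[:2]]); return l[0]["pixels"].astype(float) if l else None
cells=[(bx(12.5e-3,22.5e-3,.022,.049,0,k*.042),0) for k in(-1,0,1)]+[(bx(8.5e-3,8.5e-3,.049,.056,0,k*.042),0) for k in(-1,0,1)]
cov=[(bx(.043,.058,.036,.045),1),(bx(.009,.026,.045,.064),1)]
G=[(bx(.074,.184,0,.008),1),(bx(.036,.06,0,.042),1),(bx(.025,.055,.0225,.0475,0,.0575),1),(bx(.025,.055,.0225,.0475,0,-.0575),1)]
T={"tray":([(bx(.086,.121,0,.012),1)],(231,288),(228,296),-1),
"rack":([(bx(.034,.132,0,.022),1)]+cells,(222,218),(246,210),.6),
"cover":(cov,(173,266),(184,244),-1.05),
"gauge":(G+[(b,0) for b,_ in cov],(174,263),(199,243),-1.05)}
for n,(b,t,s,yaw) in T.items():
    ms={c:mask(c,n,nr) for c,nr in(("top",t),("side",s))}; ms={c:m for c,m in ms.items() if m is not None}
    p=pix2w("top",t,.01)
    for sub in(ms,)+tuple({c:m} for c,m in ms.items()):
        best=min((fit(sub,b,[p[0],p[1],y]) for y in(yaw,-yaw,)),key=lambda v:v[1])
        print(n,list(sub),np.round(best[0],4),round(best[1],3))
for n in("cell_amber","cell_blue","cell_green"):
    for c in("top","side"): print(c,n,[(np.round(d["position"],1),round(d["score"],2)) for d in nets.search_frame(c,n)[:3]])
for c,rc in(("top",(174,263)),("top",(190,247)),("top",(158,290))): print(pix2w(c,rc,.01))
E
time python3 run.py
```

```text
top tray [(array([230., 290.]), 0.83, np.int64(1332))]
side tray [(array([225., 296.]), 0.59, np.int64(1516))]Traceback (most recent call last):
  File "run.py", line 17, in <module>
    best=min((fit(sub,b,[p[0],p[1],y]) for y in(yaw,-yaw,)),key=lambda v:v[1])
  File "run.py", line 17, in <genexpr>
    best=min((fit(sub,b,[p[0],p[1],y]) for y in(yaw,-yaw,)),key=lambda v:v[1])
              ~~~^^^^^^^^^^^^^^^^^^^^^
  File "fit.py", line 26, in fit
    o=minimize(cost,p0,method="Nelder-Mead",options=dict(initial_simplex=sx,xatol=1e-5,fatol=1e-6)); p0=o.x
    res = _minimize_neldermead(fun, x0, args, callback, bounds=bounds,
                               **options)
    fxr = func(xr)
    fx = function(np.copy(x), *(wrapper_args + args))
  File "fit.py", line 20, in cost
    ro=rois[c]; q=render(c,boxes,p,ro); g=m[ro[0]:ro[0]+ro[2],ro[1]:ro[1]+ro[3]][:q.shape[0],:q.shape[1]]
                  ~~~~~~^^^^^^^^^^^^^^
  File "fit.py", line 9, in render
    P=np.array([w2pix(c,M@q+[p[0],p[1],0]) for q in b])
                ~~~~~^^^^^^^^^^^^^^^^^^^^^
  File "h.py", line 14, in w2pix
    i,Rm,t=cam(c); q=Rm@np.asarray(p)+t; x,y=q[:2]/q[2]; f=1+i["k1"]*(x*x+y*y)
           ~~~^^^
  File "h.py", line 5, in cam
    i=viewer.camera_info(c); return i,R.from_rotvec(i["rvec"]).as_matrix(),np.array(i["tvec"])
ValueError: time passes only in moves, steps and waits

real	0m7.546s
user	0m3.047s
sys	0m0.154s
```

Cache camera info, and correct the yaw guesses (image up = +x, image left = +y).

```bash
sed -i 's/^def cam(c)/import functools\n@functools.cache\ndef cam(c)/' h.py
sed -i 's/y in(yaw,-yaw,)/y in YS[n]/; s/^T={/YS={"tray":(-1.05,.52,1.05,-.52),"rack":(.6,-.6),"cover":(1.05,-1.05),"gauge":(1.05,-1.05)}\nT={/' run.py
time python3 run.py
```

```text
top tray [(array([228., 289.]), 0.9, np.int64(1339))]
side tray [(array([224., 296.]), 0.93, np.int64(1628))]
tray ['top', 'side'] [0.4212 0.198  0.5656] 0.057
tray ['top'] [0.421  0.1971 0.5607] 0.027
tray ['side'] [0.4213 0.1988 0.5718] 0.022
top rack [(array([224., 219.]), 0.67, np.int64(429))]
side rack [(array([242., 209.]), 0.7, np.int64(775))]
rack ['top', 'side'] [ 0.4383  0.4016 -0.8518] 0.25
rack ['top'] [ 0.4375  0.4008 -0.8454] 0.082
rack ['side'] [ 0.4389  0.402  -0.8689] 0.145
top cover []
side cover [(array([182., 245.]), 0.65, np.int64(284))]
cover ['side'] [0.5791 0.2615 0.5935] 0.155
cover ['side'] [0.5791 0.2615 0.5935] 0.155
top gauge [(array([179., 264.]), 0.62, np.int64(1250))]
side gauge [(array([199., 240.]), 0.86, np.int64(1326))]
gauge ['top', 'side'] [0.5771 0.2617 0.5445] 0.223
gauge ['top'] [0.5767 0.2614 0.5332] 0.061
gauge ['side'] [0.5779 0.2626 0.5647] 0.143
top cell_amber [(array([235.4, 225.6]), 0.55)]
side cell_amber [(array([239.9, 224.5]), 0.75)]
top cell_blue [(array([221.6, 217.8]), 0.42)]
side cell_blue [(array([233.7, 209.6]), 0.53)]
top cell_green [(array([122. , 260.2]), 0.65)]
side cell_green [(array([228.5, 189.3]), 0.63)]
[0.57978894 0.26809991 0.01      ]
[0.53142995 0.31465732 0.01      ]
[0.62916511 0.18801186 0.01      ]
real	0m10.936s
user	0m7.078s
sys	0m0.092s
```

```bash
cat >> h.py <<'E'
def go(x,y,z,yaw,half=True):
    "yaw = world angle of closing line (tool y)"
    s=arm.observe(); p=np.array(s["ee_pos"]); r=R.from_rotvec(s["tcp_rot"]); M=r.as_matrix()
    T=lambda a: np.array([[-np.sin(a),np.cos(a),0],[np.cos(a),np.sin(a),0],[0,0,-1]]).T
    for a in((yaw,yaw+np.pi) if half else (yaw,)):
        print("shift",np.round(M.T@(np.array([x,y,z])-p),4),"turn",np.round((r.inv()*R.from_matrix(T(a))).as_rotvec(),4),"yaw_now",round(np.arctan2(M[1,1],M[0,1]),4))
def st():
    s=arm.observe(); print("t",round(s["clock"],2),np.round(s["ee_pos"],4),"F",np.round(s["force"],1),"w",round(s["width"],4),"g",round(s["grip_force"],1),"q",np.round(s["joint_positions"],2))
E
cat > col.py <<'E'
from fit import *
from run_boxes import *
ims={c:shot(c) for c in("top","side")}
def cm(c,near,lo,hi,rad):
    h=cv2.cvtColor(ims[c],cv2.COLOR_RGB2HSV); m=np.zeros(h.shape[:2],bool)
    for a,b in zip(lo,hi): m|=cv2.inRange(h,np.array(a),np.array(b))>0
    r,k=np.mgrid[:384,:512]; return (m&(np.hypot(r-near[0],k-near[1])<rad)).astype(float)
red=([(0,140,50),(173,140,50)],[(6,255,255),(180,255,255)])
ms={"top":cm("top",(174,266),*red,22),"side":cm("side",(184,245),*red,25)}
for s in(ms,{"top":ms["top"]},{"side":ms["side"]}): print("cover",[m.sum() for m in s.values()],*[np.round(v,4) for v in fit(s,cov,[.578,.262,.56])])
for n,z,t,s in(("amber",.056,(235,226),(240,224)),):
    o=([(7,150,80)],[(18,255,255)])
    for c,nr in(("top",t),("side",s)):
        m=cm(c,nr,*o,14); r,k=np.nonzero(m); print("orange",c,len(r),r.mean(),k.mean(),pix2w(c,(r.mean(),k.mean()),z-.002))
print("bay",pix2w("top",(226.8,279.5),.003),pix2w("side",(230.4,292.4),.003),"jar",pix2w("top",(260.5,189.5),.062))
st(); go(.578,.262,.5,.57)
E
sed -n '/^cells=/,/^G=/p' run.py | sed '1i from fit import *' > run_boxes.py; python3 col.py
python3 -m handwheel '0 0 -.245 0 0 0 0;0 0 -.245 0 0 0 0;0 0 -.245 0 0 0 0;0 0 -.245 0 0 0 0;0 0 -.245 0 0 0 0;0 0 -.245 0 0 0 0;0 0 -.245 0 0 0 0;0 0 -.245 0 0 0 0'
python3 -c "
from h import *
st();go(.578,.262,.5,.57)"
```

```text
cover [np.float64(305.0), np.float64(302.0)] [0.5754 0.2615 0.547 ] 0.1759
cover [np.float64(305.0)] [0.5749 0.2614 0.5476] 0.0399
cover [np.float64(302.0)] [0.5759 0.2611 0.5458] 0.1322
orange top 26 232.65384615384616 224.84615384615384 [0.40404906 0.37165864 0.054     ]
orange side 62 238.1290322580645 227.69354838709677 [0.39076734 0.37472241 0.054     ]
bay [0.42525366 0.21934314 0.003     ] [0.414047   0.21521831 0.003     ] jar [0.32798687 0.46430687 0.062     ]
t 2.2 [ 0.1804 -0.4931  0.2563] F [-0.1  0.   1.1] w 0.0848 g 0.0 q [-1.38  0.26 -0.05  1.26  0.    1.42]
shift [ 0.6328 -0.5724 -0.2437] turn [ 0.00e+00  1.00e-04 -1.79e+00] yaw_now -1.22
shift [ 0.6328 -0.5724 -0.2437] turn [ 1.0000e-04 -0.0000e+00  1.3516e+00] yaw_now -1.22
clock: 2.87
ee_pos: [0.1805, -0.4936, 0.5031]
tcp_rot: [3.09, 0.547, 0.0]
force: [0.1, -0.1, -0.0]
width: 0.0856
grip_force: 0.0
t 2.87 [ 0.1805 -0.4936  0.5031] F [ 0.1 -0.1 -0. ] w 0.0856 g 0.0 q [-1.38  0.35  0.78  1.99  0.    1.42]
shift [ 0.6329 -0.573   0.0007] turn [ 0.0021  0.0035 -1.7901] yaw_now -1.2201
shift [ 0.6329 -0.573   0.0007] turn [ 0.0033 -0.0019  1.3515] yaw_now -1.2201
```

```bash
python3 -m handwheel '.64 -.58 .07 0 0 -1.768 0;.64 -.58 .07 0 0 -1.768 0;.64 -.58 .07 0 0 -1.768 0;.64 -.58 .07 0 0 -1.768 0;.64 -.58 .07 0 0 -1.768 0;.64 -.58 .07 0 0 -1.768 0;.64 -.58 .07 0 0 -1.768 0;.64 -.58 .07 0 0 -1.768 0;.64 -.58 .07 0 0 -1.768 0;.64 -.58 .07 0 0 -1.768 0'
python3 -c "
from h import *
st();go(.5763,.2615,.3,.548)"
```

```text
clock: 3.7
ee_pos: [0.3735, -0.1231, 0.4663]
tcp_rot: [-2.181, -2.26, 0.0]
force: [1.0, -0.8, 0.9]
width: 0.0855
grip_force: 0.0
t 3.7 [ 0.3735 -0.1231  0.4663] F [ 1.  -0.8  0.9] w 0.0855 g 0.0 q [-0.53  0.06  0.27  1.78 -0.    1.01]
shift [0.3771 0.2166 0.1664] turn [-0.0006 -0.0006 -0.5121] yaw_now 0.0359
shift [0.3771 0.2166 0.1664] turn [-8.0000e-04  8.0000e-04  2.6295e+00] yaw_now 0.0359
```

```bash
python3 -m handwheel '.377 .217 0 0 0 -.512 0;.377 .217 0 0 0 -.512 0;.377 .217 0 0 0 -.512 0;.377 .217 0 0 0 -.512 0;.377 .217 0 0 0 -.512 0;.377 .217 0 0 0 -.512 0;.377 .217 0 0 0 -.512 0;.377 .217 0 0 0 -.512 0;.377 .217 .166 0 0 -.512 0;.377 .217 .166 0 0 -.512 .2'
python3 -c "
from h import *
st();go(.5763,.2615,.16,.548)"
```

```text
clock: 4.53
ee_pos: [0.5538, 0.2093, 0.3958]
tcp_rot: [1.542, 2.733, 0.005]
force: [0.7, 0.2, -1.0]
width: 0.0753
grip_force: 0.0
t 4.53 [0.5538 0.2093 0.3958] F [ 0.7  0.2 -1. ] w 0.0753 g 0.0 q [0.22 0.4  0.53 1.7  0.   1.25]
shift [0.0334 0.0452 0.236 ] turn [ 0.0046  0.0015 -0.0044] yaw_now 0.5436
shift [0.0334 0.0452 0.236 ] turn [ 2.3000e-03 -7.2000e-03  3.1372e+00] yaw_now 0.5436
```

```bash
python3 -m handwheel '.033 .045 .236 0 0 -.004 .35;.033 .045 .236 0 0 -.004 .35;.033 .045 .236 0 0 -.004 .35;.033 .045 .236 0 0 -.004 .35;.033 .045 .236 0 0 -.004 .35;.033 .045 .236 0 0 -.004 .35;.033 .045 .236 0 0 -.004 .35;.033 .045 .236 0 0 -.004 .35'
python3 -c "
from h import *
st();go(.5763,.2615,.073,.548)
im=shot('side');cv2.imwrite('pics/s1.png',cv2.resize(im[80:230,150:350],(800,600),interpolation=cv2.INTER_CUBIC)[:,:,::-1])"
```

```text
clock: 5.2
ee_pos: [0.5717, 0.2578, 0.1593]
tcp_rot: [-1.538, -2.736, 0.005]
force: [0.4, -0.3, 0.4]
width: 0.0556
grip_force: 0.0
t 5.2 [0.5717 0.2578 0.1593] F [ 0.4 -0.3  0.4] w 0.0556 g 0.0 q [ 0.29  0.48  0.03  1.12 -0.    1.32]
shift [0.0007 0.0062 0.0863] turn [-0.0038 -0.0009 -0.0015] yaw_now 0.5465
shift [0.0007 0.0062 0.0863] turn [-1.4000e-03  5.9000e-03  3.1401e+00] yaw_now 0.5465
```

View pics/s1.png

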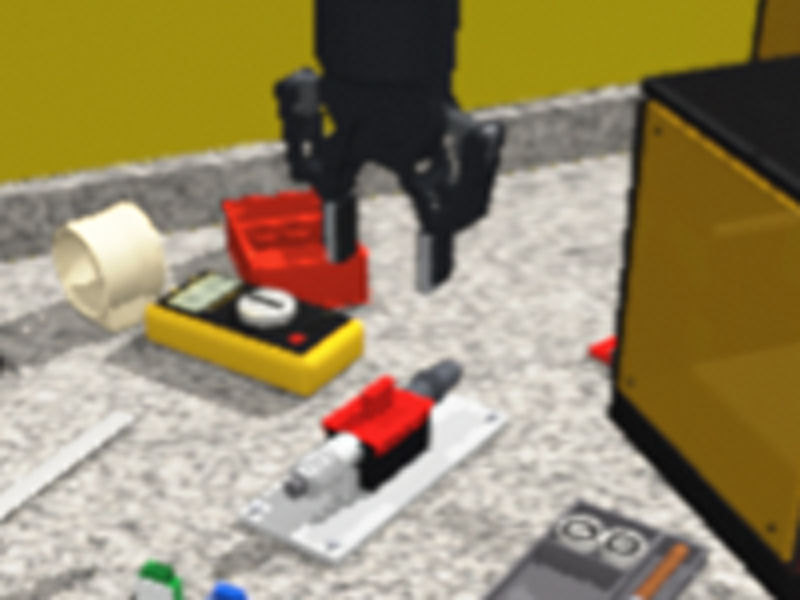

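The gripper is above the cover at crop (385,400), with the fingers either side of the rib line. I'm descending now.

```bash
python3 -m handwheel '.001 .006 .05 0 0 0 .65;.001 .006 .08 0 0 0 .65;.001 .006 .08 0 0 0 .65;.001 .006 .08 0 0 0 .65;.001 .006 .08 0 0 0 .65' 25
python3 -c "
from h import *
st()"
python3 -m handwheel '0 0 0 0 0 0 .8;0 0 0 0 0 0 1;0 0 0 0 0 0 1;0 0 0 0 0 0 1;0 0 0 0 0 0 1;0 0 0 0 0 0 1'
python3 -c "
from h import *
st();a=shot('side');cv2.imwrite('pics/s2.png',cv2.resize(a[140:230,190:310],(800,600),interpolation=cv2.INTER_CUBIC)[:,:,::-1])"
```

```text
clock: 5.67
ee_pos: [0.5791, 0.2622, 0.0838]
tcp_rot: [1.539, 2.736, 0.004]
force: [0.2, -0.6, 0.2]
width: 0.03
grip_force: 0.0
t 5.67 [0.5791 0.2622 0.0838] F [ 0.2 -0.6  0.2] w 0.03 g 0.0 q [ 0.3   0.54 -0.08  0.94 -0.    1.32]
clock: 6.17
ee_pos: [0.5768, 0.2612, 0.0831]
tcp_rot: [1.54, 2.737, -0.003]
force: [-14.1, -10.8, 18.3]
width: 0.0081
grip_force: 26.3
t 6.17 [0.5768 0.2612 0.0831] F [-14.1 -10.8  18.3] w 0.0081 g 26.3 q [ 0.3   0.54 -0.09  0.95 -0.    1.32]
```

View pics/s2.png

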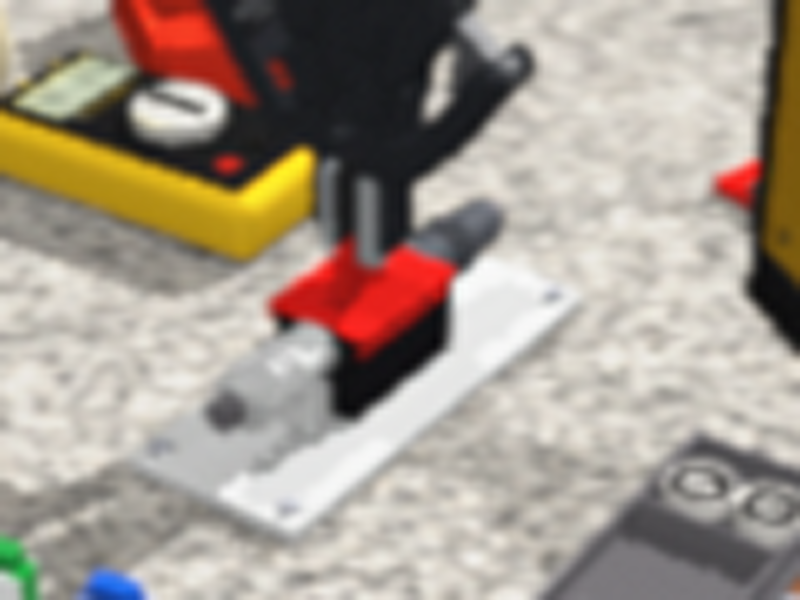

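```bash
python3 -m handwheel '0 -.002 0 0 0 0 1;0 -.002 -.02 0 0 0 1;0 -.002 -.05 0 0 0 1;0 -.002 -.07 0 0 0 1;0 -.002 -.07 0 0 0 1;0 -.002 -.07 0 0 0 1'
python3 - <<'E'
from h import *
st()
M=R.from_euler("z",.5656).as_matrix(); b=M@[.0135,.0225,0]+[.4212,.198,0]; print(b)
go(b[0],b[1],.13,.5656)
A=shot("top");B=shot("side");out=[]
for c,im,(r,k) in(("top",A,(140,230)),("side",B,(130,230))):
    im=cv2.resize(im[r:r+100,k:k+100],(400,400),interpolation=cv2.INTER_CUBIC)
    P=[w2pix(c,M@[.0135+sx*.0265,.0225+sy*.035,.012]+[.4212,.198,0]) for sx,sy in((-1,-1),(1,-1),(1,1),(-1,1))]
    P=np.array([[(p[1]+.5-k)*4,(p[0]+.5-r)*4] for p in P]).astype(int)
    im=im.copy();cv2.polylines(im,[P],True,(0,255,0),1);out.append(im)
B2=np.hstack([cv2.resize(A[185:260,250:325],(400,400),interpolation=cv2.INTER_CUBIC),cv2.resize(B[185:260,250:345],(400,400))])
c=[]
cv2.imwrite("pics/bay.png",np.hstack(out)[:,:,::-1])
E
```

```text
clock: 6.72
ee_pos: [0.5771, 0.2614, 0.1532]
tcp_rot: [1.539, 2.736, 0.005]
force: [-0.9, 0.1, 0.1]
width: 0.0076
grip_force: 24.5
t 6.72 [0.5771 0.2614 0.1532] F [-0.9  0.1  0.1] w 0.0076 g 24.5 q [ 0.3   0.49  0.03  1.1  -0.    1.32]
[0.42053935 0.22423097 0.        ]
shift [ 0.0496 -0.1532  0.0225] turn [ 0.0041  0.0011 -0.0196] yaw_now 0.546
shift [ 0.0496 -0.1532  0.0225] turn [ 1.700e-03 -6.500e-03  3.122e+00] yaw_now 0.546
```

View pics/bay.png

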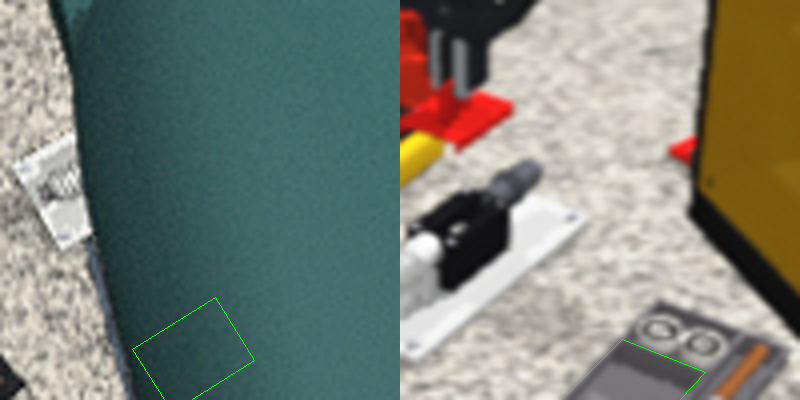

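The cover is lifted: the well is open and the cover hangs level in the fingers. The projected bay outline matches the tray compartment. I'm carrying it over.

```bash
python3 -m handwheel '.05 -.153 0 0 0 -.02 1;.05 -.153 0 0 0 -.02 1;.05 -.153 0 0 0 -.02 1;.05 -.153 0 0 0 -.02 1;.05 -.153 0 0 0 -.02 1;.05 -.153 .03 0 0 -.02 1;.05 -.153 .06 0 0 -.02 1;.05 -.153 .06 0 0 -.02 1;.05 -.153 .06 0 0 -.02 1'
python3 - <<'E'
from h import *
st(); go(.4205,.2242,.051,.5656)
b=shot("side"); cv2.imwrite("pics/s3.png",cv2.resize(b[140:260,220:380],(800,600),interpolation=cv2.INTER_CUBIC)[:,:,::-1])
E
```

```text
clock: 7.57
ee_pos: [0.4184, 0.2241, 0.09]
tcp_rot: [-1.512, -2.751, 0.004]
force: [0.0, 0.2, 0.1]
width: 0.008
grip_force: 24.6
t 7.57 [0.4184 0.2241 0.09  ] F [0.  0.2 0.1] w 0.008 g 24.6 q [ 0.32  0.3  -0.49  0.79 -0.    1.32]
shift [-0.0011  0.002   0.039 ] turn [-0.0033 -0.0008  0.0004] yaw_now 0.566
shift [-0.0011  0.002   0.039 ] turn [ 1.3000e-03 -5.3000e-03 -3.1412e+00] yaw_now 0.566
```

View pics/s3.png

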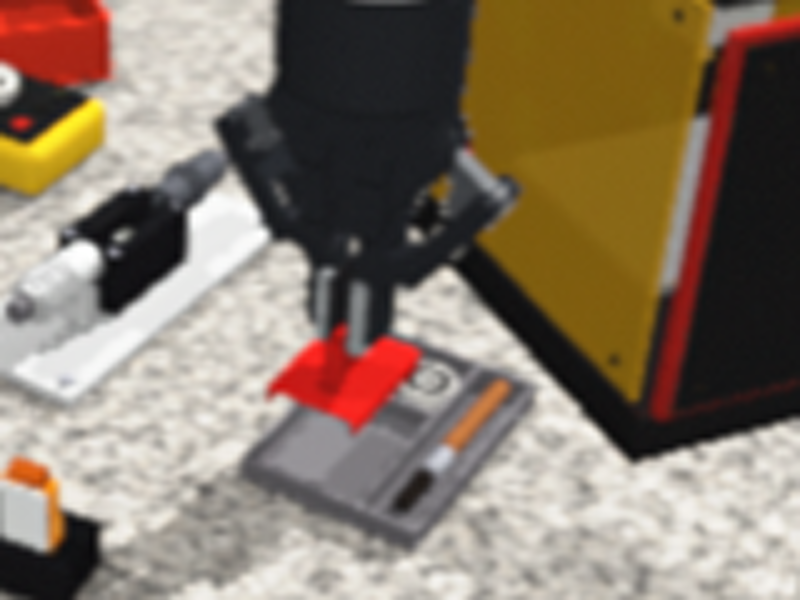

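```bash
python3 -m handwheel '-.001 .002 .02 0 0 0 1;-.001 .002 .034 0 0 0 1;-.001 .002 .039 0 0 0 1;-.001 .002 .039 0 0 0 1;-.001 .002 .039 0 0 0 1;-.001 .002 .039 0 0 0 1'
python3 -m handwheel '0 0 0 0 0 0 .9;0 0 0 0 0 0 .75;0 0 0 0 0 0 .7;0 0 -.02 0 0 0 .7;0 0 -.06 0 0 0 .6;0 0 -.10 0 0 0 .55;0 0 -.10 0 0 0 .55;0 0 -.10 0 0 0 .55'
python3 - <<'E'
from fit import *
from run_boxes import cov
st()
cov=[(b-[0,0,.033],1) for b,_ in cov]
b=shot("side"); h=cv2.cvtColor(b,cv2.COLOR_RGB2HSV)
m=(((h[...,0]<7)|(h[...,0]>172))&(h[...,1]>140)&(h[...,2]>50)); m[:205]=0;m[255:]=0;m[:,:260]=0;m[:,335:]=0
p,f=fit({"side":m.astype(float)},cov,[.42,.224,.566]);print(m.sum(),p,f)
M=R.from_euler("z",.5656).as_matrix();print(M.T@(np.r_[p[:2],0]-[.4205,.2242,0]))
cv2.imwrite("pics/s4.png",cv2.resize(b[140:260,220:380],(800,600),interpolation=cv2.INTER_CUBIC)[:,:,::-1])
# amber: refine closing pose
Ma=R.from_euler("z",-.852).as_matrix();print("amber",Ma@[0,-.042,0]+[.4383,.4016,0])
go(.4067,.374,.16,-.852)
E
```

```text
clock: 8.12
ee_pos: [0.4223, 0.2249, 0.0527]
tcp_rot: [1.512, 2.752, 0.002]
force: [0.4, 0.8, 0.7]
width: 0.008
grip_force: 24.6
clock: 8.78
ee_pos: [0.4227, 0.225, 0.1536]
tcp_rot: [1.511, 2.751, 0.005]
force: [-0.2, -0.2, -0.6]
width: 0.0386
grip_force: 0.0
t 8.78 [0.4227 0.225  0.1536] F [-0.2 -0.2 -0.6] w 0.0386 g 0.0 q [ 0.32  0.24 -0.37  0.95  0.    1.32]
389 [0.4252674  0.22402002 0.56711997] 0.10294731411391111
[ 0.00392851 -0.00270691  0.        ]
amber [0.40669085 0.37394387 0.        ]
shift [ 0.1341  0.0673 -0.0079] turn [ 1.400e-03 -7.000e-04  1.418e+00] yaw_now 0.566
shift [ 0.1341  0.0673 -0.0079] turn [ 7.0000e-04  1.5000e-03 -1.7236e+00] yaw_now 0.566
```

View pics/s4.png

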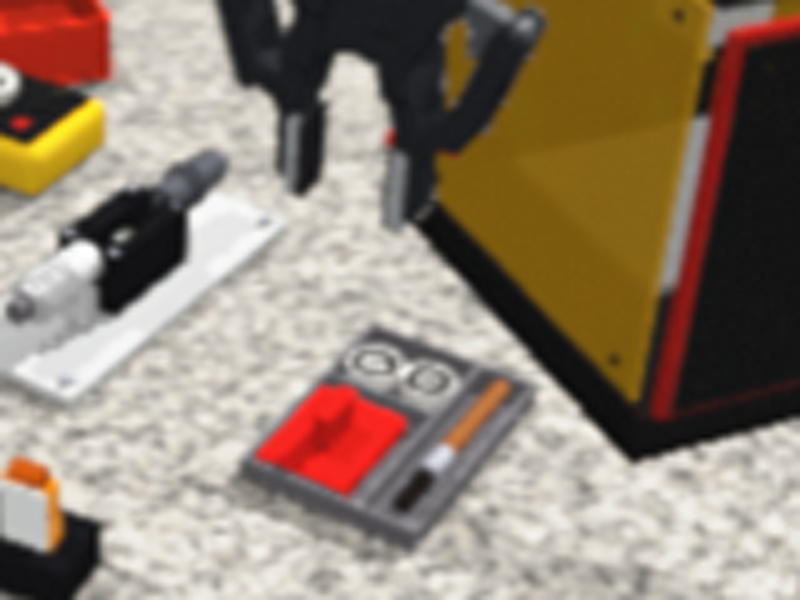

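The cover lies flat inside the bay (red at crop 335,440). Now to the amber cell.

```bash
python3 -m handwheel '.134 .067 -.008 0 0 -1.723 .55;.134 .067 -.008 0 0 -1.723 .55;.134 .067 -.008 0 0 -1.723 .55;.134 .067 -.008 0 0 -1.723 .55;.134 .067 -.008 0 0 -1.723 .55;.134 .067 -.008 0 0 -1.723 .55;.134 .067 -.008 0 0 -1.723 .55;.134 .067 -.008 0 0 -1.723 .55;.134 .067 -.008 0 0 -1.723 .55;.134 .067 -.008 0 0 -1.723 .55'
python3 -c "
from h import *
st();go(.4065,.3735,.14,-.852)"
```

```text
clock: 9.67
ee_pos: [0.4057, 0.3733, 0.158]
tcp_rot: [0.394, -3.115, 0.002]
force: [-0.5, 0.1, 0.4]
width: 0.0384
grip_force: 0.0
t 9.67 [0.4057 0.3733 0.158 ] F [-0.5  0.1  0.4] w 0.0384 g 0.0 q [ 0.6   0.36 -0.18  1.03  0.    0.34]
shift [-0.0009 -0.      0.018 ] turn [-3.5000e-03  4.0000e-04  2.6742e+00] yaw_now 1.8222
shift [-0.0009 -0.      0.018 ] turn [-3.000e-04 -2.600e-03 -4.673e-01] yaw_now 1.8222
```

```bash
python3 -m handwheel '-.001 0 .0 0 0 -.467 .55;-.001 0 0 0 0 -.467 .55;-.001 0 .03 0 0 -.467 .55;-.001 0 .06 0 0 -.467 .55;-.001 0 .06 0 0 -.467 .55;-.001 0 .06 0 0 -.467 .55'
python3 -c "
from h import *
st();go(.4065,.3735,.056,-.852)
im=shot('side');cv2.imwrite('pics/s5.png',cv2.resize(im[180:270,160:280],(800,600),interpolation=cv2.INTER_CUBIC)[:,:,::-1])"
```

```text
clock: 10.17
ee_pos: [0.4061, 0.3731, 0.0982]
tcp_rot: [1.089, -2.942, 0.002]
force: [0.1, 0.5, 1.1]
width: 0.0387
grip_force: 0.0
t 10.17 [0.4061 0.3731 0.0982] F [0.1 0.5 1.1] w 0.0387 g 0.0 q [ 0.6   0.41 -0.28  0.89 -0.   -0.11]
shift [-0.0008  0.      0.0422] turn [-6.9000e-03 -8.0000e-04  3.1318e+00] yaw_now 2.2799
shift [-0.0008  0.      0.0422] turn [ 0.0005 -0.0044 -0.0097] yaw_now 2.2799
```

View pics/s5.png

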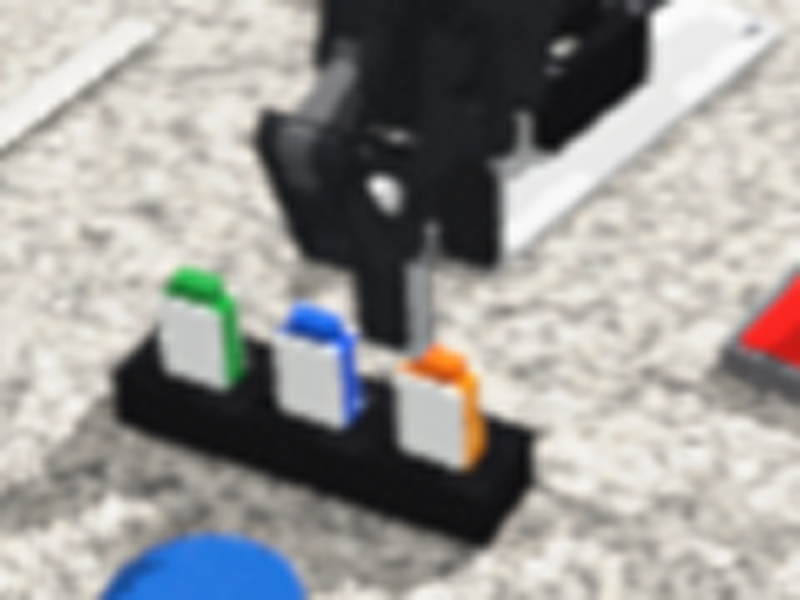

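```bash
python3 - <<'E'
from h import *
M=R.from_euler("z",-.852).as_matrix(); a=np.array([.4065,.3735,0])
im=cv2.imread("pics/s5.png")
def pr(p): q=w2pix("side",p); return np.round([(q[1]+.5-160)*6.667,(q[0]+.5-180)*6.667])
for n,o in(("amber",0),("blue",.042),("green",.084)):
  print(n,[pr(a+M@[-.00625,sy*.01125+o,z]) for sy in(1,-1) for z in(.049,.022)])
print("nearfinger inner tip corners",[pr(a*[1,1,0]+M@[-.0193,sy*.011,.077]) for sy in(1,-1)])
# frosted white faces as measured
b=cv2.cvtColor(im,cv2.COLOR_BGR2HSV); m=((b[...,1]<25)&(b[...,2]>185)).astype(np.uint8); m[:290]=0;m[480:]=0;m[:,:150]=0;m[:,480:]=0
n,l,s,c=cv2.connectedComponentsWithStats(m)
for k in range(1,n):
    if s[k][4]>2000: print(s[k],c[k])
E
```

```text
amber [array([397., 372.]), array([400., 440.]), array([464., 394.]), array([466., 462.])]
blue [array([275., 332.]), array([281., 399.]), array([340., 353.]), array([344., 421.])]
green [array([158., 294.]), array([166., 361.]), array([220., 314.]), array([227., 381.])]
nearfinger inner tip corners [array([371., 325.]), array([439., 346.])]
[ 150  290   71   92 3904] [188.27459016 335.73668033]
[ 231  290  108  132 5410] [293.89334566 355.23659889]
[ 436  290   44   80 2322] [460.97674419 320.04435831]
[ 394  375   65   88 3638] [430.70340847 418.45904343]
```

Camera check: the projected amber frosted face is centred at crop (432,417). The measured one is at (431,418), so they agree. The fingers straddle the cell across the rack. Descending and gripping.

```bash
python3 -m handwheel '-.001 0 .025 0 0 -.01 .6;-.001 0 .042 0 0 -.01 .65;-.001 0 .042 0 0 -.01 .65;-.001 0 .042 0 0 -.01 .65' 40
python3 -c "
from h import *
st()"
python3 -m handwheel '0 0 0 0 0 0 .8;0 0 0 0 0 0 .85;0 0 0 0 0 0 .9;0 0 0 0 0 0 1;0 0 0 0 0 0 1;0 0 0 0 0 0 1'
python3 -c "
from h import *
st();s=arm.observe();print(R.from_rotvec(s['tcp_rot']).as_matrix().T@s['force'])"
```

```text
clock: 10.55
ee_pos: [0.4082, 0.3747, 0.0586]
tcp_rot: [-1.107, 2.94, 0.0]
force: [-0.1, -0.3, 1.3]
width: 0.0299
grip_force: 0.0
t 10.55 [0.4082 0.3747 0.0586] F [-0.1 -0.3  1.3] w 0.0299 g 0.0 q [ 0.6   0.45 -0.34  0.78  0.   -0.12]
clock: 11.05
ee_pos: [0.4086, 0.3754, 0.0592]
tcp_rot: [-1.109, 2.937, 0.002]
force: [-2.1, 0.5, 7.8]
width: 0.0114
grip_force: 41.4
t 11.05 [0.4086 0.3754 0.0592] F [-2.1  0.5  7.8] w 0.0114 g 41.4 q [ 0.6   0.45 -0.34  0.78  0.   -0.13]
[ 1.22959414  1.76841258 -7.8066384 ]
```

```bash
python3 -m handwheel '0 0 -.01 0 0 0 1;0 0 -.03 0 0 0 1;0 0 -.06 0 0 0 1;0 0 -.09 0 0 0 1;0 0 -.09 0 0 0 1;0 0 -.09 0 0 0 1;0 0 -.09 0 0 0 1'
python3 - <<'E'
from fit import *
from run_boxes import G
st(); shot("top");b=shot("side")
ms={}
for c,nr in(("top",(174,263)),("side",(199,243))):
    l=[d for d in nets.silhouettes(c,"gauge") if np.hypot(*(np.array(d["position"])-nr))<25]
    if l: ms[c]=l[0]["pixels"].astype(float); print(c,l[0]["score"],ms[c].sum())
for c,m in ms.items(): print(c,*fit({c:m},G,[.576,.2615,.55]))
for c in("top","side"):
    for n in("well_mouth","seat_top","cell_amber"): print(c,n,[(np.round(d["position"],1),round(d["score"],2),np.round(pix2w(c,d["position"],.042),4)) for d in nets.spot_point(c,n)[:2]])
for k in range(4): shot("side"); st()
go(.576,.2612,.15,.55)
E
```

```text
clock: 11.63
ee_pos: [0.408, 0.3745, 0.1478]
tcp_rot: [-1.11, 2.939, -0.0]
force: [-0.4, 0.1, 0.2]
width: 0.0114
grip_force: 40.2
t 11.63 [0.408  0.3745 0.1478] F [-0.4  0.1  0.2] w 0.0114 g 40.2 q [ 0.6   0.37 -0.2   1.01 -0.   -0.13]
top 0.71 1497.0
side 0.94 1211.0
top [0.57592653 0.26162311 0.54886777] 0.038580115504621953
side [0.57858327 0.26058796 0.58654097] 0.43403599771541845
top well_mouth [(array([172.1, 264.3]), 0.62, array([0.5781, 0.2644, 0.042 ]))]
top seat_top [(array([173.6, 265.8]), 0.47, array([0.5737, 0.26  , 0.042 ]))]
top cell_amber []
side well_mouth [(array([179.9, 239.3]), 0.94, array([0.5944, 0.268 , 0.042 ]))]
side seat_top []
side cell_amber [(array([216.1, 227.1]), 0.73, array([0.4708, 0.3463, 0.042 ]))]
t 12.18 [0.408  0.3745 0.1474] F [-0.8  0.  -0.1] w 0.0114 g 40.2 q [ 0.6   0.37 -0.2   1.01 -0.   -0.13]
t 12.23 [0.408  0.3746 0.1475] F [-0.3 -0.3  0.1] w 0.0113 g 40.2 q [ 0.6   0.37 -0.2   1.01  0.   -0.13]
t 12.28 [0.408  0.3746 0.1475] F [-1.1  0.  -0.5] w 0.0115 g 40.2 q [ 0.6   0.37 -0.2   1.01  0.   -0.13]
t 12.33 [0.408  0.3746 0.1475] F [-0.3 -1.  -0.4] w 0.0115 g 40.2 q [ 0.6   0.37 -0.2   1.01  0.   -0.13]
shift [-0.0511 -0.1961 -0.0025] turn [-0.000e+00 -1.000e-04  1.743e+00] yaw_now 2.293
shift [-0.0511 -0.1961 -0.0025] turn [ 1.0000e-04 -0.0000e+00 -1.3986e+00] yaw_now 2.293
```

```bash
python3 -m handwheel '-.05 -.197 -.01 0 0 -1.4 1;-.05 -.197 -.01 0 0 -1.4 1;-.05 -.197 -.01 0 0 -1.4 1;-.05 -.197 -.01 0 0 -1.4 1;-.05 -.197 -.01 0 0 -1.4 1;-.05 -.197 -.01 0 0 -1.4 1;-.05 -.197 -.01 0 0 -1.4 1;-.05 -.197 -.01 0 0 -1.4 1;-.05 -.197 -.01 0 0 -1.4 1;-.05 -.197 -.01 0 0 -1.4 1'
python3 -c "
from h import *
st();go(.5751,.2627,.115,.549)"
```

```text
clock: 13.17
ee_pos: [0.5759, 0.2597, 0.1574]
tcp_rot: [2.612, -1.745, -0.0]
force: [0.2, 0.5, -1.3]
width: 0.0115
grip_force: 40.2
t 13.17 [0.5759 0.2597 0.1574] F [ 0.2  0.5 -1.3] w 0.0115 g 40.2 q [ 0.29  0.49  0.03  1.12  0.   -1.67]
shift [-0.0031 -0.0005  0.0424] turn [ 1.0000e-04 -3.0000e-04  2.9858e+00] yaw_now -2.7484
shift [-0.0031 -0.0005  0.0424] turn [ 2.000e-04  1.000e-04 -1.558e-01] yaw_now -2.7484
```

```bash
python3 -m handwheel '-.003 0 0 0 0 -.156 1;-.003 0 .02 0 0 -.156 1;-.003 0 .042 0 0 -.156 1;-.003 0 .042 0 0 -.156 1;-.003 0 .042 0 0 -.156 1;-.003 0 .042 0 0 -.156 1'
python3 - <<'E'
from h import *
st();go(.5751,.2627,.115,.549)
im=shot('side')
s=arm.observe();p=np.array(s["ee_pos"]);M=R.from_euler("z",.549).as_matrix()
r0,c0=140,200;k=8
A=cv2.resize(im[r0:r0+70,c0:c0+95],(760,560),interpolation=cv2.INTER_CUBIC)[:,:,::-1].copy()
def pl(pts,col):
    P=np.array([[(q[1]+.5-c0)*k,(q[0]+.5-r0)*k] for q in(w2pix("side",x) for x in pts)]).astype(int); cv2.polylines(A,[P],True,col,1)
g=np.array([.5759,.2616,0])
pl([g+M@[sx*.01,sy*.015,.042] for sx,sy in((-1,-1),(1,-1),(1,1),(-1,1))],(0,255,0))
pl([g+M@[sx*.018,sy*.03,.042] for sx,sy in((-1,-1),(1,-1),(1,1),(-1,1))],(0,255,0))
zu=p[2]-.0552
for z in(zu,zu+.045): pl([g+M@[sx*.00625,sy*.01125,z] for sx,sy in((-1,-1),(1,-1),(1,1),(-1,1))],(255,0,255))
cv2.imwrite("pics/s6.png",A)
E
```

```text
clock: 13.67
ee_pos: [0.575, 0.2627, 0.1166]
tcp_rot: [-2.735, 1.544, -0.001]
force: [0.3, -0.4, -0.0]
width: 0.0112
grip_force: 40.2
t 13.67 [0.575  0.2627 0.1166] F [ 0.3 -0.4 -0. ] w 0.0112 g 40.2 q [ 0.3   0.51 -0.04  1.02  0.   -1.81]
shift [ 0.     -0.0001  0.0016] turn [-3.0000e-04  1.1000e-03  3.1355e+00] yaw_now -2.5986
shift [ 0.     -0.0001  0.0016] turn [-0.0007 -0.0002 -0.006 ] yaw_now -2.5986
```

View pics/s6.png

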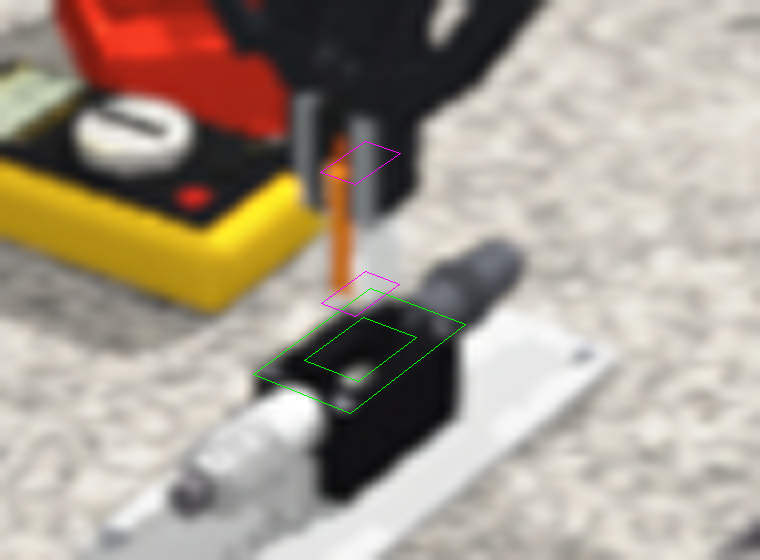

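The cell hangs upright over the well. Its amber window is at about (341,215) and the block top outline matches. Lowering slowly and watching the forces.

```bash
python3 -m handwheel '0 0 .01 0 0 -.006 1;0 0 .016 0 0 -.006 1;0 0 .019 0 0 -.006 1;0 0 .021 0 0 -.006 1;0 0 .023 0 0 -.006 1;0 0 .023 0 0 -.006 1;0 0 .023 0 0 -.006 1'
python3 -c "
from h import *
st();s=arm.observe();print(R.from_rotvec(s['tcp_rot']).as_matrix().T@s['force'],s['moment'])"
```

```text
clock: 14.3
ee_pos: [0.5751, 0.2635, 0.094]
tcp_rot: [-2.738, 1.534, -0.001]
force: [-4.0, 3.9, 17.5]
width: 0.0112
grip_force: 42.5
t 14.3 [0.5751 0.2635 0.094 ] F [-4.   3.9 17.5] w 0.0112 g 42.5 q [ 0.3   0.53 -0.08  0.96  0.   -1.82]
[ -5.46529817   1.31257348 -17.467155  ] [0.82521317 0.82410276 0.01762021]
```

```bash
python3 -m handwheel '0 0 -.005 0 0 0 1;-.002 .0005 -.005 0 0 0 1;-.002 .0005 -.003 0 0 0 1;-.002 .0005 0 0 0 0 1;-.002 .0005 .002 0 0 0 1;-.002 .0005 .003 0 0 0 1;-.002 .0005 .003 0 0 0 1'
python3 -c "
from h import *
st();s=arm.observe();print(R.from_rotvec(s['tcp_rot']).as_matrix().T@s['force'],s['moment']);go(.5751,.2627,.075,.549)"
```

```text
clock: 14.88
ee_pos: [0.5728, 0.2641, 0.0889]
tcp_rot: [2.74, -1.535, -0.002]
force: [-1.3, 2.8, -3.4]
width: 0.0114
grip_force: 40.1
t 14.88 [0.5728 0.2641 0.0889] F [-1.3  2.8 -3.4] w 0.0114 g 40.1 q [ 0.3   0.53 -0.08  0.96  0.   -1.82]
[-3.06530557 -0.38624727  3.4147887 ] [ 0.77011621  0.24211502 -0.01308374]
shift [ 0.0024 -0.0012  0.0139] turn [-1.1000e-03  1.4000e-03 -3.1412e+00] yaw_now -2.5922
shift [ 0.0024 -0.0012  0.0139] turn [0.0009 0.0007 0.0004] yaw_now -2.5922
```

It's in the well. Pressing down.

```bash
python3 -m handwheel '-.0007 0 .003 0 0 0 1;-.0007 0 .006 0 0 0 1;-.0007 0 .009 0 0 0 1;-.0007 0 .011 0 0 0 1;-.0007 0 .011 0 0 0 1;-.0007 0 .011 0 0 0 1' 60
python3 -c "
from h import *
st();s=arm.observe();print(R.from_rotvec(s['tcp_rot']).as_matrix().T@s['force'],s['moment'])"
```

```text
clock: 15.38
ee_pos: [0.5728, 0.2647, 0.0784]
tcp_rot: [-2.741, 1.536, 0.0]
force: [-0.5, 2.6, 0.5]
width: 0.0106
grip_force: 63.7
t 15.38 [0.5728 0.2647 0.0784] F [-0.5  2.6  0.5] w 0.0106 g 63.7 q [ 0.3   0.54 -0.1   0.93  0.   -1.82]
[-2.44032792 -0.90443892 -0.50863433] [ 0.57441869  0.26261019 -0.01549526]
```

```bash
python3 -m handwheel '0 0 .001 0 0 0 1;0 0 .002 0 0 0 1;0 0 .003 0 0 0 1;0 0 .003 0 0 0 1;0 0 .003 0 0 0 1'
python3 -c "
from h import *
st()"
python3 -m handwheel '0 0 .001 0 0 0 1;0 0 .002 0 0 0 1;0 0 .002 0 0 0 1;0 0 .002 0 0 0 1'
python3 -c "
from h import *
st()"
```

```text
clock: 15.8
ee_pos: [0.5728, 0.2648, 0.0759]
tcp_rot: [-2.74, 1.535, -0.0]
force: [-2.7, 2.8, 5.6]
width: 0.0105
grip_force: 64.5
t 15.8 [0.5728 0.2648 0.0759] F [-2.7  2.8  5.6] w 0.0105 g 64.5 q [ 0.3   0.54 -0.1   0.92  0.   -1.82]
clock: 16.13
ee_pos: [0.573, 0.2649, 0.075]
tcp_rot: [-2.74, 1.535, -0.001]
force: [-6.2, 1.1, 20.7]
width: 0.0108
grip_force: 66.3
t 16.13 [0.573  0.2649 0.075 ] F [-6.2  1.1 20.7] w 0.0108 g 66.3 q [ 0.3   0.54 -0.11  0.92  0.   -1.82]
```

```bash
python3 - <<'E'
from h import *
b=shot("side");h=cv2.cvtColor(b,cv2.COLOR_RGB2HSV)
m=cv2.inRange(h,(6,140,80),(20,255,255))>0
r,k=np.mgrid[:384,:512]; m&=np.hypot(r-180,k-243)<22
rr,kk=np.nonzero(m);print(m.sum(),"rows",rr.min(),rr.max(),"cols",kk.min(),kk.max(),rr.mean(),kk.mean())
M=R.from_euler("z",.549).as_matrix();g=np.array([.5759,.2616,0])
for n,q in(("winface mid above block",[0,.01125,.0535]),("win bottom at block top",[0,.01125,.042]),("face top",[0,.01125,.065]),("stopper top",[0,0,.072])): print(n,w2pix("side",g+M@q))
st()
E
```

```text
38 rows 163 187 cols 229 243 179.6578947368421 240.81578947368422
winface mid above block [181.16571969 241.85593513]
win bottom at block top [185.18571872 241.88223379]
face top [177.08712829 241.82915935]
stopper top [172.55900394 244.59964192]
t 16.18 [0.573  0.2649 0.075 ] F [-7.5  1.2 20.9] w 0.0106 g 66.3 q [ 0.3   0.54 -0.11  0.92  0.   -1.82]
```

```bash
python3 -c "
from h import *
print(ticket.close_job());st()"
```

```text
the job is handed in; nothing more can be done
None
the job is handed in; nothing more can be done
```

I handed the job in with the cover lying flat in its tray bay and the amber cell held fully down in the well by its frosted sides; the final force and camera readings agree with that, but the judge gave no verdict.

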